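# Unlock the stake holder and press the ridge stake home

### The job

The stake holder on the jeweller's bench is locked by a sliding pin that crosses its empty recess. First draw the pin all the way back along its slot and park it, with its handle laid over sideways into the side notch, so that the recess is clear; then put the stake with the straight ridge into the recess and press it down fully home, its foot flush with the rim, the pin still parked. Do not disturb the stake with the dome, the burr stand, the file or the wooden bench pin.

Things in the scene. Friction and masses are not known exactly. Their poses are not given: they have to be found in the camera images.
- holder: Fixed steel stake holder. Origin: on the bench under the recess's centre. Dark body 91 (x) x 83 (y) x 46 mm high with an open recess in its top. From its -x face a steel sleeve 40 mm wide (y -20 to 20), top 54 mm above the bench, runs along -x to x = -137.5 mm; the locking pin slides in its bore (axis along x at y = 0, 38 mm above the bench).
- recess (a point): Centre of the recess mouth, on the rim 46 mm above the bench; axes as the holder. Recess 67 (x) x 59 (y) mm, 24 mm deep to its hard floor. A brass ejector plate stands 6 to 8 mm proud of the floor; it must be pressed down against about 8 N of friction before a stake's foot can reach the floor, and stays down.
- slot (a point): Middle of the slot in the sleeve's top (54 mm above the bench), axes as the holder: 13.5 mm wide, open from x = -57.5 to x = -117.5 mm of the holder's origin. The pin's stem stands up in it and travels along it; at both ends the bore is covered.
- notch (a point): Middle of the side notch at the bore's height, 38 mm above the bench; axes as the holder. Here, at the slot's far (-x) end, x = -100.5 to -117.5 mm from the holder's origin, the sleeve's +y cheek (y 7 to 20 mm) is cut away down to 31 mm above the bench.
- pin: Loose steel locking pin, captive in the sleeve. Origin: on the rod's axis at the foot of the stem. Rod 12 mm in diameter along x, 60 mm to +x (the tip, crossing the recess at the start), 62 mm to -x. Stem 10 mm in diameter along +z, with a ball 18 mm in diameter at its end. Starts with the stem up, within 8 degrees, near the slot's +x end.
- pin_knob (a point): Centre of the ball on the pin's stem, 46 mm from the rod's axis: about 84 mm above the bench with the stem upright, about 35 mm when it lies over in the notch.
- pin_tip (a point): Tip of the pin's rod, on its axis, 60 mm to +x of the stem.
- ridge_stake: Loose aluminium stake with the straight ridge, 0.2 to 0.45 kg. Origin: centre of its underside. Foot 64 (x) x 56 (y) x 24 mm high; on it a ridge along x, 60 mm long, 20 mm thick (y), with a round top 60 mm above the underside. It fits the recess either way round, its x along the holder's x. Starts upright on the bench at any yaw.
- ridge_top (a point): Top middle of the ridge, 60 mm above the stake's underside. Axes as the stake.
- dome_stake: Bystander: loose aluminium stake with the same 64 x 56 x 24 mm foot but a round mushroom dome 44 mm across, 61 mm high overall. Origin: centre of its underside.
- burr_stand: Bystander: round two-step wooden stand, 80 mm across and 52 mm high, burrs sticking up to 72 mm. Origin: centre of its underside. Stands beside the holder's recess.
- file: Bystander: file lying along its x axis, about 180 mm long, wooden handle (22 mm wide, 18 mm high) to -x. Origin: under its middle. Lies beside the sleeve.
- bench_pin: Bystander: flat wooden bench pin with a V cut, 134 (x) x 65 x 18 mm. Origin: under its middle.
Things that resemble listed ones, but are neither listed nor needed, are in the scene too. Leave any turquoise or yellow look-alike of the ridge_stake alone. Of the things shaped like the holder, the steel one is meant.

How it is judged:
On the way, in this order (a step that is already met when the one before it is completed fails the run):
1. the pin is drawn back clear of the recess and its handle lies over in the side notch, while the ridge stake is still away from the recess (z of pin_knob in the frame of holder below 0.05 m and y of pin_knob in the frame of holder above 0.035 m and x of pin_knob in the frame of holder between -0.1175 and -0.1005 m and x of pin_tip in the frame of holder below -0.0375 m and horizontal distance between ridge_stake and holder above 0.05 m), for 0.2 s.
2. the ridge stake is down in the recess, its foot flush with the rim (horizontal distance between ridge_stake and holder below 0.006 m and z of ridge_stake in the frame of holder between 0.019 and 0.024 m and angle between ridge_stake's own z axis and vertical below 0.06 rad and angle between the x axis of ridge_stake and the x axis of holder, either way round below 0.12 rad), for 0.2 s.
At the end, for the whole second after the job is handed in: Pin parked: ball under 50 mm above the bench, over 35 mm to the holder's +y, within the notch along x, tip 4 mm or more inside the bore. Ridge stake in the recess: foot flush within 2 mm, upright within 0.06 rad, centred within 6 mm, aligned within 0.12 rad. Both at rest (all of step 2 and z of pin_knob in the frame of holder below 0.05 m and y of pin_knob in the frame of holder above 0.035 m and x of pin_knob in the frame of holder between -0.1175 and -0.1005 m and x of pin_tip in the frame of holder below -0.0375 m and linear speed of each of pin, ridge_stake below 0.02 m/s); the robot touches nothing.
It fails at once if the dome stake is moved by more than 30 mm or tipped over (distance of dome_stake from where it was at the start of the episode above 0.03 m or angle between dome_stake's own z axis and vertical above 0.5 rad).
It fails at once if the burr stand is moved by more than 30 mm or tipped over (distance of burr_stand from where it was at the start of the episode above 0.03 m or angle between burr_stand's own z axis and vertical above 0.5 rad).
It fails at once if the file is moved by more than 30 mm or tipped over (distance of file from where it was at the start of the episode above 0.03 m or angle between file's own z axis and vertical above 0.5 rad).
It fails at once if the bench pin is moved by more than 30 mm or tipped over (distance of bench_pin from where it was at the start of the episode above 0.03 m or angle between bench_pin's own z axis and vertical above 0.5 rad).
It also fails if it takes over 58 s, if anything falls off the work surface, if the arm or the gripper's body presses on something with over 40 N, if the wrist force passes 120 N, or if a joint passes its speed limit or range.

### The arm

A 6-joint arm with a two-finger parallel gripper is mounted at the origin on the work surface. World frame = base frame: x ahead of the robot, y to its left, z up, the work surface at z = 0. Lengths are in m, angles in rad, forces in N, time in s.
With the tool pointing down it reaches from about 0.4 to 0.825 m from the base axis. Payload 7 kg.
Tool frame: the origin (TCP) lies midway between the tips of the shut fingers; the grasp point (between the pads) lies 19 mm behind it; z points along the fingers, x is the direction in which the jaws open and shut, and the axes are right-handed (so a half turn about z gives the same grasp; the last joint's range is limited). The gripper opens to 88 mm and grips with 3 to 60 N. Pads are 19 mm wide; open, the fingers measure 130 mm over their backs; the gripper's body (78 mm by 193 mm) begins 47 mm behind the grasp point.
Start: joints at [1.619, 0.359, 0.012, 0, -1.224, -0.288], TCP at [0.16, 0.656, 0.227] pointing down, gripper open.
Joint ranges: [-3.07, 3.07], [-1.43, 2.12], [-1.02, 1.25], [-3.03, 1.67], [-3.05, -0], [-3.03, 3.03]. Speed limits (rad/s): [2.39, 2.39, 3.01, 3.14, 3.14, 3.14].

### API

Orientations are given as [roll, pitch, yaw] about the fixed x, y, z axes, in that order (R = Rz(yaw) Ry(pitch) Rx(roll)).
In Python, from station import arm gives the robot as it stands.
- The arm moves only by the tool apply_moves, never from a script. Its argument "moves" is a list of rows, each a list of 4 numbers: the shift along the tool's x, y, z in mm, then the turn about the tool's z in rad. A call has 1 to 5 rows; each row shifts and turns the commanded pose from where the row before left it, along the tool's axes as they then stand; what a row does not reach is not made up. A row lasts 1/10 s, in which the tool goes at most 50 mm and 8.59 degrees, less where a joint would pass 70% of its speed; a pose out of reach is approached as far as the arm can. A call with a gripper value outside its range is refused whole. "jaw" is the finger opening in mm, from 0 to 87.6, set as the call begins (left out, the last holds). The fingers move at their own pace and stop on an object; "squeeze" is the grip in N (left out, the last holds). Time passes only in rows, so rows that do not move let the fingers close. It gives the time, the measured TCP pose, the force and the opening at its end, in the units of the state.
- arm.get_state(): the state, without advancing time (a new reading comes with each control period).
- arm.grab_frame(name): name is "scene" or "side" or "wrist"; returns (picture, depth): 400x640x3 uint8, red, green, blue; 400x640 float32, m along the optical axis (not along the pixel's ray), 0 where there is no reading.
- arm.camera_info(name): a dict with "fov_y" (degrees; the focal length in pixels is half the picture's height over the tangent of half this angle, whatever the lens; pixels are square), "cx", "cy" (the principal point, pixels), "k1" (the pictures are not rectified: a ray, as slopes to the right and down, at radius r is drawn at 1 + k1 r^2 times it, then the intrinsics apply), "R" (3x3) and "t" (3): a world point X has camera coordinates R X + t. Camera axes: x right, y down, z forward; pixel columns grow to the right and rows downward; lengths in m; the calibration is good to about 2 mm. A picture is of the moment at which its call begins: read the wrist's pose just before it. camera_info takes no time and is no camera call; for the wrist camera it gives the pose at the moment of the call.
- arm.job_done(): hands the job in, once; it reports no verdict.
The state is a dict: "t": time; "q": joint angles; "qd": joint speeds; "joint_efforts": joint torques, N m; "eef_pos": TCP position; "ee_rot": TCP orientation; "force": force on the tool from outside, world axes, zero at the start; "moment": the same for the moment, N m; "width": finger opening in m.
Only numpy, scipy, OpenCV 4.12 (cv2) and the standard library are available. Lean on these libraries where they do the work, as an engineer would, in place of code of your own. Each camera call takes 0.05 s, during which the arm holds its last target.

## Working session

There is one attempt and no reset: what is moved stays moved. The work goes in short steps, Python scripts to look and compute and a tool call to move; the robot and the scene stay as the last step left them, time stands still between calls to the robot, and variables do not carry over. Pictures are saved under pics/ and viewed, and the job is handed in when it is done.

Besides the shell and the picture viewer there is one more tool, called after "Call:" as name(argument=value, ...) on one line, values as JSON. apply_moves: Moves the arm, as the interface text tells. Its arguments: {"type":"object","properties":{"moves":{"type":"array"},"jaw":{"type":"number"},"squeeze":{"type":"number"}},"required":["moves"]}

```bash
ls; mkdir -p pics; cat > h.py <<'E'
import numpy as np, cv2, json
from station import arm
def K(ci):
    f=200/np.tan(np.radians(ci['fov_y'])/2); return f
def pix2world(ci,u,v,d):
    f=K(ci); x=(u-ci['cx'])/f; y=(v-ci['cy'])/f
    rd=np.hypot(x,y); r=rd
    for _ in range(20): r=rd/(1+ci['k1']*r*r)
    s=r/rd if np.ndim(rd) and False else np.where(rd>1e-9,r/np.maximum(rd,1e-9),1)
    P=np.stack([x*s*d,y*s*d,d*np.ones_like(x*s)],-1)
    return (P-np.array(ci['t']))@np.array(ci['R'])
def ray(ci,u,v):
    c=-np.array(ci['R']).T@np.array(ci['t'])
    p=pix2world(ci,np.float64(u),np.float64(v),1.0)
    return c,p-c
def onz(ci,u,v,z):
    c,d=ray(ci,u,v); return c+d*(z-c[2])/d[2]
def proj(ci,X):
    p=np.array(ci['R'])@np.array(X)+np.array(ci['t']); a=p[:2]/p[2]; a=a*(1+ci['k1']*(a@a)); f=K(ci)
    return a[0]*f+ci['cx'],a[1]*f+ci['cy']
def grab(name,tag):
    ci=arm.camera_info(name); im,d=arm.grab_frame(name)
    ci={k:(np.array(v).tolist()) for k,v in ci.items()}
    cv2.imwrite(f'pics/{tag}.png',im[:,:,::-1]); np.savez(f'pics/{tag}.npz',im=im,d=d,ci=json.dumps(ci)); return im,d,ci
def load(tag):
    z=np.load(f'pics/{tag}.npz'); return z['im'],z['d'],json.loads(str(z['ci']))
def crop(tag,x0,y0,x1,y1,s):
    im=load(tag)[0][y0:y1,x0:x1]
    im=cv2.resize(im,None,fx=s,fy=s,interpolation=cv2.INTER_CUBIC); cv2.imwrite(f'pics/{tag}_c{x0}_{y0}.png',im[:,:,::-1])
def cloud(tag):
    im,d,ci=load(tag); v,u=np.mgrid[0:400,0:640].astype(float)
    P=pix2world(ci,u,v,d); P[d==0]=np.nan; return im,P
E
python3 - <<'E'
from h import *
for n in ('scene','side','wrist'):
    im,d,ci=grab(n,n+'0'); print(n,ci['fov_y'],ci['k1'],-np.array(ci['R']).T@np.array(ci['t']),(d==0).mean())
print(arm.get_state())
E
```

```text
pics
scene 57.953052130691844 0.005208815842427097 [ 0.92072192 -0.44517773  0.49005282] 0.003875
side 52.28226046560827 0.018502982528107673 [0.48534578 0.72569016 0.67650081] 0.00397265625
wrist 62.279045581241846 -0.06724785383524437 [0.2358377  0.63739738 0.38401627] 0.00385546875
{'t': 0.15, 'q': array([ 1.61911737e+00,  3.59208987e-01,  1.12478387e-02, -2.39231451e-04,
       -1.22409400e+00, -2.88090712e-01]), 'qd': array([-0.00013639, -0.00144686,  0.00202674,  0.00184704,  0.00472153,
        0.00070682]), 'joint_efforts': array([-6.86201911e-04, -5.83272099e+01,  2.93292439e+01,  7.00119451e+00,
        8.84060893e-03, -1.13186934e-04]), 'eef_pos': array([0.1602489 , 0.65531289, 0.22583998]), 'ee_rot': array([-3.14145062e+00, -1.27085353e-03, -1.81064752e+00]), 'force': array([0.66210367, 0.58318353, 0.09783538]), 'moment': array([ 0.02362382, -0.00314045,  0.00442393]), 'width': 0.08790797115961324}
```

View pics/scene0.png

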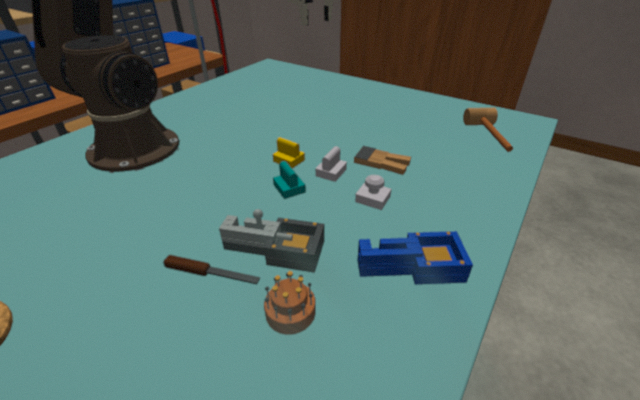

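View pics/side0.png

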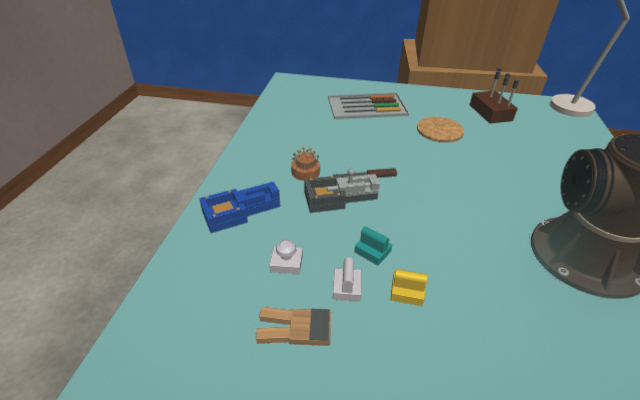

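View pics/wrist0.png

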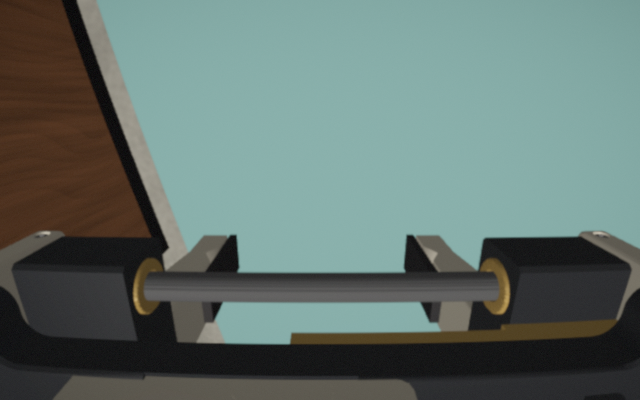

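Scene view: the steel holder with its pin is at (273,240), with a blue look-alike holder at (415,257). The aluminium ridge stake is at (331,163). Its look-alikes are yellow (288,151) and turquoise (290,180), and the dome is at (373,190). I choose the silver ridge stake and the grey steel holder, and check both in crops.

```bash
python3 - <<'E'
from h import *
crop('scene0',210,130,400,280,4)
crop('side0',280,140,420,310,4)
for tag,boxes in (('scene0',{'holder':(215,205,330,275),'ridge':(312,143,352,183),'dome':(352,170,396,210),'burr':(260,268,320,330),'file':(160,250,265,290)}),('side0',{'holder':(295,165,385,215),'ridge':(328,255,368,305),'dome':(265,235,307,278),'burr':(285,145,325,182)})):
    im,P=cloud(tag)
    for k,(a,b,c,d) in boxes.items():
        Q=P[b:d,a:c].reshape(-1,3); Q=Q[np.isfinite(Q[:,2])&(Q[:,2]>0.006)]
        print(tag,k,len(Q),Q.min(0).round(3),Q.max(0).round(3),np.median(Q,0).round(3))
E
```

```text
scene0 holder 4269 [ 0.477 -0.201  0.006] [ 0.68  -0.019  0.093] [ 0.585 -0.104  0.039]
scene0 ridge 635 [0.491 0.158 0.006] [0.549 0.227 0.061] [0.527 0.175 0.025]
scene0 dome 793 [0.622 0.121 0.006] [0.689 0.281 0.062] [0.662 0.14  0.024]
scene0 burr 2355 [ 0.644 -0.225  0.006] [ 0.723 -0.093  0.074] [ 0.694 -0.197  0.044]
scene0 file 1026 [ 0.434 -0.234  0.006] [ 0.605 -0.113  0.037] [ 0.509 -0.203  0.013]
side0 holder 2618 [ 0.461 -0.22   0.006] [ 0.707 -0.016  0.092] [ 0.579 -0.092  0.033]
side0 ridge 966 [0.481 0.104 0.006] [0.544 0.23  0.062] [0.513 0.208 0.024]
side0 dome 857 [0.617 0.125 0.006] [0.684 0.186 0.063] [0.647 0.166 0.024]
side0 burr 763 [ 0.613 -0.218  0.006] [ 0.718 -0.085  0.073] [ 0.672 -0.162  0.041]
```

```bash
python3 - <<'E'
from h import *
# table height check & top faces
for tag,box in (('scene0',(215,205,330,275)),('side0',(295,165,385,215))):
    im,P=cloud(tag); a,b,c,d=box
    Q=P[b:d,a:c].reshape(-1,3); Q=Q[np.isfinite(Q[:,2])]
    for lo,hi in ((.042,.049),(.051,.057),(.06,.1)):
        S=Q[(Q[:,2]>lo)&(Q[:,2]<hi)]
        r=cv2.minAreaRect((S[:,:2]*1000).astype(np.float32))
        print(tag,lo,len(S),r,S.mean(0).round(4))
for tag,box in (('scene0',(312,143,352,183)),('side0',(328,255,368,305))):
    im,P=cloud(tag); a,b,c,d=box
    Q=P[b:d,a:c].reshape(-1,3); Q=Q[np.isfinite(Q[:,2])]
    for lo,hi in ((.018,.03),(.03,.07),(.054,.07),(.006,.07)):
        S=Q[(Q[:,2]>lo)&(Q[:,2]<hi)]
        r=cv2.minAreaRect((S[:,:2]*1000).astype(np.float32))
        print(tag,lo,len(S),r,S.mean(0).round(4))
    print(np.nanmedian(P[300:390,300:400,2]))
E
```

```text
scene0 0.042 1019 ((568.8735961914062, -91.45234680175781), (182.38192749023438, 84.94503021240234), 21.957408905029297) [ 0.6016 -0.0847  0.0455]
scene0 0.051 689 ((580.7000732421875, -112.02537536621094), (80.55158996582031, 206.14671325683594), 83.31481170654297) [ 0.5368 -0.1081  0.0537]
scene0 0.06 137 ((610.4866333007812, -134.99459838867188), (16.58639144897461, 150.91842651367188), 59.44957733154297) [ 0.5703 -0.1109  0.08  ]
side0 0.042 492 ((580.06982421875, -119.97543334960938), (183.1128387451172, 159.7239990234375), 24.43956756591797) [ 0.592  -0.0759  0.0451]
side0 0.051 314 ((576.3764038085938, -104.65208435058594), (76.47501373291016, 205.50535583496094), 88.29656982421875) [ 0.5306 -0.1019  0.0534]
side0 0.06 61 ((545.5103759765625, -95.10283660888672), (14.755586624145508, 14.96239185333252), 22.96100425720215) [ 0.5456 -0.0927  0.0801]
scene0 0.018 229 ((518.7744140625, 192.42828369140625), (56.00410079956055, 65.81382751464844), 5.511528968811035) [0.5275 0.1833 0.0238]
scene0 0.03 271 ((518.6412963867188, 193.50250244140625), (20.895732879638672, 63.2752647399902
[... 227 characters left out ...]
92.28799438476562), (55.91679382324219, 66.28691101074219), 4.963961601257324) [0.5261 0.1823 0.0319]
-0.000333767845158919
side0 0.018 517 ((513.9721069335938, 196.4404296875), (56.024559020996094, 65.41881561279297), 5.763722896575928) [0.513  0.2011 0.0236]
side0 0.03 335 ((514.1386108398438, 195.62644958496094), (19.98576545715332, 61.95441818237305), 5.696375370025635) [0.5136 0.203  0.0534]
side0 0.054 220 ((514.375732421875, 195.29042053222656), (18.212682723999023, 61.28910827636719), 5.185094833374023) [0.5142 0.197  0.0582]
side0 0.006 966 ((512.8486328125, 166.82537841796875), (127.44283294677734, 61.573638916015625), 88.46019744873047) [0.5128 0.2031 0.0325]
0.0006687889326476683
```

View pics/scene0_c210_130.png

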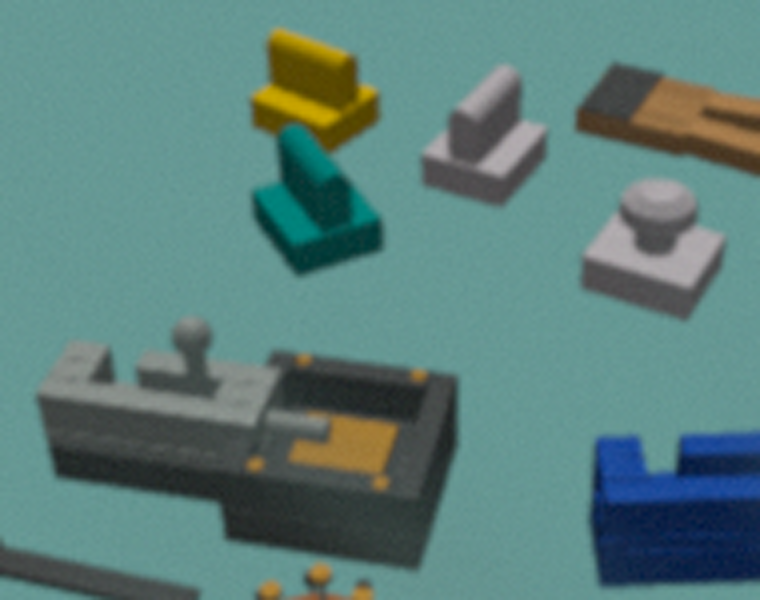

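View pics/side0_c280_140.png

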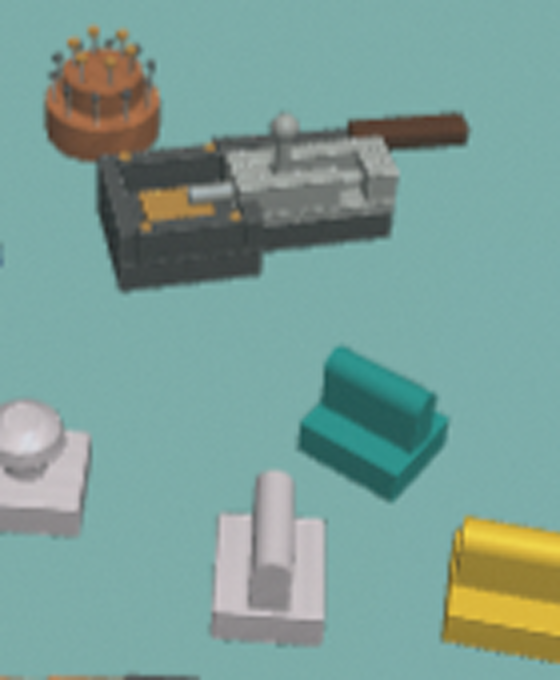

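Both crops confirm the choice. The aluminium straight-ridge stake is at crop (487,130) in the scene view. The grey steel holder has its pin crossing the recess, and the notch is on the far (+y world) side at crop (125,370). Next I fit the poses.

```bash
cat > fit.py <<'E'
from h import *
from scipy.optimize import least_squares
def box(p,lo,hi):
    c=(np.array(lo)+hi)/2; h=(np.array(hi)-lo)/2
    q=np.abs(p-c)-h
    return np.linalg.norm(np.maximum(q,0),axis=1)+np.minimum(q.max(1),0)
def sdf_holder(p):
    b=box(p,[-.0455,-.0415,0],[.0455,.0415,.046])
    b=np.maximum(b,-box(p,[-.0335,-.0295,.022],[.0335,.0295,.1]))
    s=box(p,[-.1375,-.020,0],[-.0455,.020,.054])
    s=np.maximum(s,-box(p,[-.1175,-.00675,.032],[-.0575,.00675,.1]))
    s=np.maximum(s,-box(p,[-.1175,0,.031],[-.1005,.03,.1]))
    return np.minimum(b,s)
def sdf_ridge(p):
    b=box(p,[-.032,-.028,0],[.032,.028,.024])
    r=box(p,[-.030,-.010,0],[.030,.010,.050])
    q=np.stack([np.hypot(p[:,1],p[:,2]-.050)-.010,np.abs(p[:,0])-.030],1).max(1)
    return np.minimum(b,np.minimum(r,q))
def fit(Q,sdf,x0,dz=False):
    def res(v):
        c,s=np.cos(v[2]),np.sin(v[2]); d=Q-np.array([v[0],v[1],v[3] if dz else 0])
        p=np.stack([c*d[:,0]+s*d[:,1],-s*d[:,0]+c*d[:,1],d[:,2]],1)
        return sdf(p)*1000
    r=least_squares(res,x0,loss='cauchy',f_scale=1.0,x_scale=[.001,.001,.01]+([.001] if dz else []))
    return r.x,np.median(np.abs(res(r.x)))
def pts(tag,b,zlo=.006,zhi=.1):
    im,P=cloud(tag); Q=P[b[1]:b[3],b[0]:b[2]].reshape(-1,3); return Q[np.isfinite(Q[:,2])&(Q[:,2]>zlo)&(Q[:,2]<zhi)]
E
python3 - <<'E'
from fit import *
for tag,b in (('scene0',(215,205,330,275)),('side0',(295,165,385,215))):
    Q=pts(tag,b); 
    im,P=cloud(tag)
    for y in (-.05,-.15):
        x,r=fit(Q,sdf_holder,[.61,-.10,y,0],True); print(tag,'holder',x.round(4),r)
    K=Q[Q[:,2]>.068]; K=K[np.linalg.norm(K[:,:2]-np.median(K[:,:2],axis=0),axis=1)<.02]
    def res(v): return (np.linalg.norm(K-v,axis=1)-.009)*1000
    r=least_squares(res,K.mean(0)-[0,0,.006],loss='cauchy'); print('ball',r.x.round(4),len(K),np.median(abs(r.fun)))
for tag,b in (('scene0',(312,143,352,183)),('side0',(328,255,368,305))):
    Q=pts(tag,b)
    x,r=fit(Q,sdf_ridge,[.516,.194,1.66,0],True); print(tag,'ridge',x.round(4),r)
E
```

```text
scene0 holder [ 0.6144 -0.0829  0.2823 -0.    ] 2.2466059312891593
scene0 holder [ 0.6144 -0.0829  0.2823 -0.    ] 2.2465916288565597
ball [ 0.5492 -0.0983  0.0829] 100 0.6319725963770864
side0 holder [ 6.075e-01 -7.310e-02  3.748e-01 -3.000e-04] 1.3758920255792142
side0 holder [ 6.075e-01 -7.310e-02  3.748e-01 -3.000e-04] 1.3752691759047315
ball [ 0.5458 -0.0968  0.0819] 51 0.8393447035741041
scene0 ridge [ 5.1720e-01  1.9400e-01  1.6761e+00 -1.0000e-04] 0.4915602136569136
side0 ridge [ 5.1420e-01  1.9440e-01  1.6711e+00 -1.0000e-04] 0.6072658541104465
```

```bash
cat > plan.py <<'E'
import sys; from h import *
from scipy.spatial.transform import Rotation as Rn
def plan(tgt,n=None,s=None,step=45):
    s=s or arm.get_state(); p=np.array(s['eef_pos']); yaw=Rn.from_euler('xyz',s['ee_rot']).as_matrix(); yaw=np.arctan2(yaw[1,0],yaw[0,0])
    dy=(tgt[3]-yaw+np.pi)%(2*np.pi)-np.pi
    d=np.array(tgt[:3])-p
    if n is None: n=int(max(np.ceil(np.linalg.norm(d)*1000/step),np.ceil(abs(dy)/.145),1))
    rows=[]
    for i in range(n):
        y=yaw+dy*i/n; c,si=np.cos(y),np.sin(y); w=d/n*1000
        rows.append([round(c*w[0]+si*w[1],1),round(si*w[0]-c*w[1],1),round(-w[2],1),round(-dy/n,3)])
    print('pose',p.round(4),round(yaw,4),'F',np.round(s['force'],1),'w',round(s['width'],4),'t',s['t'],'tilt',np.round(s['ee_rot'],4)); 
    for i in range(0,n,5): print(rows[i:i+5])
if __name__=='__main__': plan([float(a) for a in sys.argv[1:5]],int(sys.argv[5]) if len(sys.argv)>5 else None)
E
python3 plan.py .507 .272 .2 -3.04
```

```text
pose [0.1602 0.6553 0.2258] -1.8106 F [0.7 0.6 0.1] w 0.0879 t 0.15 tilt [-3.1415e+00 -1.3000e-03 -1.8106e+00]
[[np.float64(24.2), np.float64(-35.7), np.float64(2.2), np.float64(0.102)], [np.float64(20.4), np.float64(-37.9), np.float64(2.2), np.float64(0.102)], [np.float64(16.4), np.float64(-39.8), np.float64(2.2), np.float64(0.102)], [np.float64(12.2), np.float64(-41.3), np.float64(2.2), np.float64(0.102)], [np.float64(8.0), np.float64(-42.3), np.float64(2.2), np.float64(0.102)]]
[[np.float64(3.6), np.float64(-42.9), np.float64(2.2), np.float64(0.102)], [np.float64(-0.8), np.float64(-43.1), np.float64(2.2), np.float64(0.102)], [np.float64(-5.2), np.float64(-42.8), np.float64(2.2), np.float64(0.102)], [np.float64(-9.6), np.float64(-42.0), np.float64(2.2), np.float64(0.102)], [np.float64(-13.8), np.float64(-40.8), np.float64(2.2), np.float64(0.102)]]
[[np.float64(-17.9), np.float64(-39.2), np.float64(2.2), np.float64(0.102)], [np.float64(-21.8), np.float64(-37.1), np.float64(2.2), np.float64(0.102)]]
```

Call:
apply_moves(moves=[[24,-36,2,0.1],[20,-38,2,0.1],[16,-40,2,0.1],[12,-41,2,0.1],[8,-42,2,0.1]])

```text
t: 0.65
eef_pos: [0.3069, 0.4964, 0.2163]
ee_rot: [-3.141, -0.0, -2.314]
force: [0.7, 0.1, 0.2]
width: 0.0874
```

Call:
apply_moves(moves=[[4,-43,2,0.1],[-1,-43,2,0.1],[-5,-43,2,0.1],[-10,-42,2,0.1],[-14,-41,2,0.1]])

```text
t: 1.15
eef_pos: [0.4546, 0.3388, 0.2065]
ee_rot: [3.142, -0.0, -2.814]
force: [0.4, 0.8, -0.1]
width: 0.0876
```

Call:
apply_moves(moves=[[-18,-39,2,0.1],[-22,-37,2,0.1],[0,0,0,0.03],[0,0,0,0]])

```text
t: 1.55
eef_pos: [0.5138, 0.2771, 0.2021]
ee_rot: [-3.141, -0.001, -3.043]
force: [-0.2, 0.8, -0.6]
width: 0.0876
```

```bash
sed -i 's/round(\(c\*w\[0\]+si\*w\[1\]\),1),round(\(si\*w\[0\]-c\*w\[1\]\),1),round(-w\[2\],1),round(-dy\/n,3)/float(round(\1,1)),float(round(\2,1)),float(round(-w[2],1)),float(round(-dy\/n,3))/' plan.py
python3 - <<'E'
from h import *
s=arm.get_state(); print(s['eef_pos'],s['ee_rot'],s['force'])
im,d,ci=grab('wrist','w1')
print(-np.array(ci['R']).T@np.array(ci['t']),ci['R'],proj(ci,[.5157,.194,.06]))
E
python3 plan.py .507 .272 .2 -3.04
```

```text
[0.51375448 0.27714605 0.20210577] [-3.14116310e+00 -7.21547745e-04 -3.04336009e+00] [-0.2488571   0.79152244 -0.62700257]
[0.52240171 0.20100916 0.3603941 ] [[-0.9953142734387719, -0.09668689112802542, 0.0010687249631348747], [-0.09241086111695174, 0.9544324757784715, 0.28375849225529975], [-0.02845575225983192, 0.2823301157570246, -0.9588951850436793]] (np.float64(329.15501320322284), np.float64(91.66746761899869))
pose [0.5133 0.278  0.2023] -3.0407 F [ 0.   0.5 -1.1] w 0.0878 t 1.6 tilt [-3.1414e+00 -5.0000e-04 -3.0407e+00]
[[6.8, -5.3, 2.3, -0.001]]
```

View pics/w1.png

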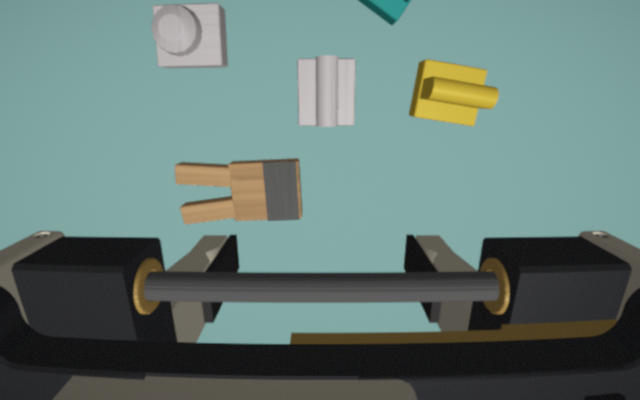

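Wrist view: the aluminium ridge stake is at (327,91) with its ridge running along the image rows. The yellow one is at (450,93), the dome at (190,33) and the bench pin at (240,190).

```bash
python3 - <<'E'
from fit import *
Q=pts('w1',(285,45,370,140)); x,r=fit(Q,sdf_ridge,[.516,.194,1.66,0],True); print(len(Q),x.round(4),r)
Q=pts('w1',(285,45,370,140),.03); rr=cv2.minAreaRect((Q[:,:2]*1000).astype(np.float32)); print(rr)
for nm,b in (('dome',(150,0,232,72)),('yellow',(408,55,500,130)),('bench',(170,150,306,228))):
    Q=pts('w1',b); print(nm,Q.min(0).round(3),Q.max(0).round(3))
E
python3 plan.py .565 .02 .2 -2.85
```

```text
3826 [5.178e-01 1.935e-01 1.680e+00 1.000e-04] 0.47877797493501867
((517.8335571289062, 194.02297973632812), (19.143217086791992, 59.530757904052734), 5.570242881774902)
dome [0.621 0.122 0.006] [0.689 0.184 0.063]
yellow [0.364 0.153 0.006] [0.429 0.21  0.062]
bench [0.531 0.265 0.006] [0.671 0.349 0.022]
pose [0.5133 0.278  0.2023] -3.0407 F [ 0.   0.5 -1.1] w 0.0878 t 1.6 tilt [-3.1414e+00 -5.0000e-04 -3.0407e+00]
[[-4.2, -43.6, 0.4, -0.032], [-2.9, -43.8, 0.4, -0.032], [-1.5, -43.8, 0.4, -0.032], [-0.1, -43.9, 0.4, -0.032], [1.3, -43.8, 0.4, -0.032]]
[[2.7, -43.8, 0.4, -0.032]]
```

Call:
apply_moves(moves=[[-4,-44,0,-0.03],[-3,-44,0,-0.03],[-2,-44,0,-0.03],[0,-44,0,-0.03],[1,-44,0,-0.03]])

```text
t: 2.1
eef_pos: [0.5562, 0.0621, 0.2029]
ee_rot: [3.141, 0.001, -2.885]
force: [0.9, 0.3, -0.7]
width: 0.0877
```

Call:
apply_moves(moves=[[3,-44,0,-0.04],[0,0,0,0],[0,0,0,0]])

```text
t: 2.4
eef_pos: [0.5644, 0.019, 0.2026]
ee_rot: [3.141, 0.0, -2.85]
force: [-0.1, -0.4, -0.9]
width: 0.0877
```

```bash
python3 - <<'E'
from fit import *
s=arm.get_state(); print(s['eef_pos'],s['ee_rot'],s['force'])
im,d,ci=grab('wrist','w2')
print(-np.array(ci['R']).T@np.array(ci['t']),proj(ci,[.61,-.08,.046]))
E
```

```text
[0.56435145 0.01897076 0.20258992] [ 3.14140252e+00  1.21851877e-04 -2.85046161e+00] [-0.14590139 -0.41042471 -0.90167678]
[ 0.58740443 -0.05444854  0.36089117] (np.float64(305.03708908994605), np.float64(63.39635765169314))
```

View pics/w2.png

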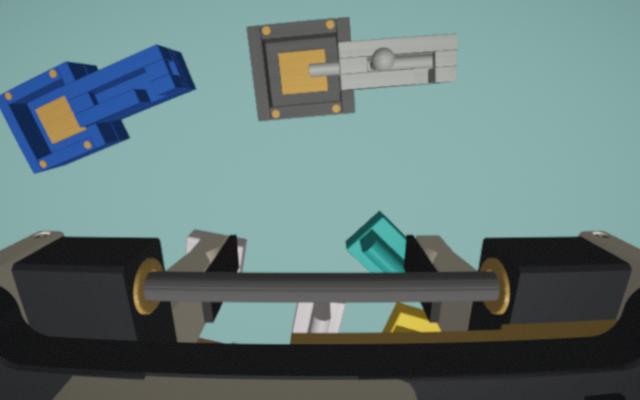

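Wrist view: the steel holder's recess is at (302,68) with the sleeve running right to (456,58), the ball at (383,60) and the notch at (440,72). The blue look-alike is at (60,120).

```bash
python3 - <<'E'
from fit import *
crop('w2',235,5,470,130,3.4)
Q=pts('w2',(240,10,465,128),.006,.058)
for y in (0.3,0.25):
  for dz in (True,False):
    x,r=fit(Q,sdf_holder,[.61,-.085,y]+([0] if dz else []),dz); print(len(Q),x.round(4),r)
im,P=cloud('w2')
K=P[45:75,368:398].reshape(-1,3); K=K[K[:,2]>.07]
def res(v): return (np.linalg.norm(K-v,axis=1)-.009)*1000
r=least_squares(res,K.mean(0)-[0,0,.006],loss='cauchy'); print('ball',r.x.round(4),len(K),np.median(abs(r.fun)))
v=x; c,s=np.cos(v[2]),np.sin(v[2]); d=r.x[:2]-v[:2]; print('ball in holder',c*d[0]+s*d[1],-s*d[0]+c*d[1])
T=Q[abs(Q[:,2]-.0535)<.002]; print(cv2.minAreaRect((T[:,:2]*1000).astype(np.float32)))
ci=load('w2')[2]
for p in ([-.1375,-.02,.054],[-.1375,.02,.054],[.0455,.0415,.046],[.0455,-.0415,.046],[-.0455,.0415,.046],[-.0455,-.0415,.046],[0,0,.046]):
    X=[v[0]+c*p[0]-s*p[1],v[1]+s*p[0]+c*p[1],p[2]]; print(p,np.round(proj(ci,X),1))
E
```

```text
14230 [ 6.116e-01 -7.330e-02  3.764e-01  2.000e-04] 0.6628030296272313
14230 [ 0.6116 -0.0733  0.3766] 0.6642553025252678
14230 [ 6.116e-01 -7.330e-02  3.764e-01  2.000e-04] 0.6628281395660521
14230 [ 0.6116 -0.0733  0.3766] 0.6642553025252678
ball [ 0.5496 -0.0977  0.0834] 429 0.3304797589364101
ball in holder -0.06660195177836611 0.00018279647338259597
((531.4564819335938, -105.14369201660156), (105.28105926513672, 40.65113067626953), 21.203182220458984)
[-0.1375, -0.02, 0.054] [456.7  32.7]
[-0.1375, 0.02, 0.054] [456.5  80.4]
[0.0455, 0.0415, 0.046] [257.4 121.5]
[0.0455, -0.0415, 0.046] [245.   26.4]
[-0.0455, 0.0415, 0.046] [354.6 112.7]
[-0.0455, -0.0415, 0.046] [348.5  16.1]
[0, 0, 0.046] [301.2  70.3]
```

View pics/w2_c235_5.png

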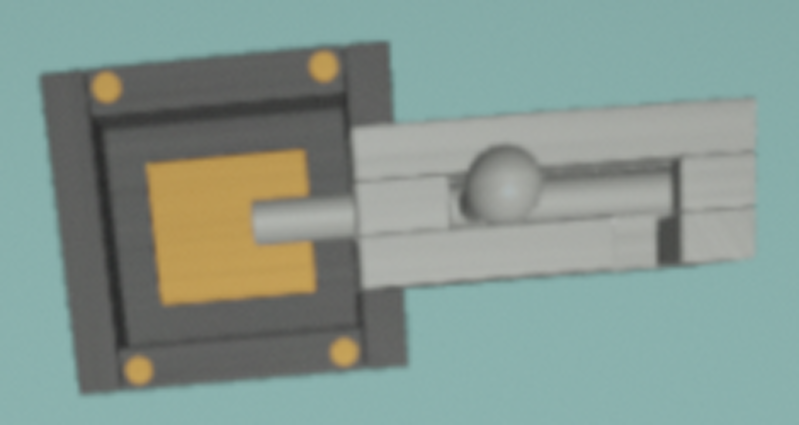

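```bash
python3 plan.py .5496 -.0977 .125 -2.765; python3 - <<'E'
from fit import *
ci=load('scene0')[2]; cj=load('side0')[2]
v=[.6116,-.0733,.3765]; c,s=np.cos(v[2]),np.sin(v[2])
for n,p in (('holder corner',[-.1375,-.02,.054]),('c2',[.0455,.0415,.046]),('c3',[.0455,-.0415,.046])):
    X=[v[0]+c*p[0]-s*p[1],v[1]+s*p[0]+c*p[1],p[2]]; print(n,np.round(proj(ci,X),1),np.round(proj(cj,X),1))
E
```

```text
pose [0.5644 0.0197 0.2027] -2.8496 F [-0.2 -0.4 -0.1] w 0.0874 t 2.45 tilt [ 3.1414e+00  3.0000e-04 -2.8496e+00]
[[12.0, -27.0, 19.4, -0.021], [12.6, -26.8, 19.4, -0.021], [13.1, -26.5, 19.4, -0.021], [13.7, -26.2, 19.4, -0.021]]
holder corner [218.9 227.7] [373.2 173.3]
c2 [324.8 222.7] [307.9 198.6]
c3 [314.8 254.1] [302.2 178.3]
```

Call:
apply_moves(moves=[[12,-27,19,-0.02],[13,-27,19,-0.02],[13,-27,20,-0.02],[14,-26,20,-0.02],[0,0,0,0]], jaw=50, squeeze=12)

```text
t: 2.95
eef_pos: [0.5465, -0.0997, 0.1218]
ee_rot: [3.14, -0.005, -2.77]
force: [0.2, -0.0, 0.1]
width: 0.0539
```

```bash
python3 plan.py .5496 -.0977 .071 -2.765; python3 - <<'E'
from h import *
grab('side','s1'); crop('s1',270,130,420,230,5)
E
```

```text
pose [ 0.5465 -0.0997  0.1218] -2.77 F [ 0.2 -0.   0.1] w 0.0539 t 2.95 tilt [ 3.1399 -0.0048 -2.77  ]
[[-1.8, 0.4, 25.4, -0.002], [-1.8, 0.3, 25.4, -0.002]]
```

View pics/s1_c270_130.png

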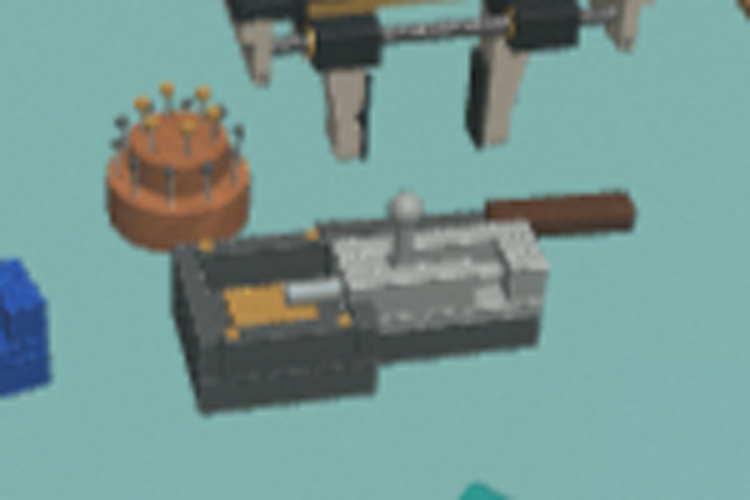

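Side view: the open fingers hang centred over the ball at crop (405,205), and both are clear of the holder. I descend and grip.

Call:
apply_moves(moves=[[-1,0,17,0],[-1,0,17,0],[0,0,16,0],[0,0,0,0]], jaw=50)

```text
t: 3.4
eef_pos: [0.5503, -0.0965, 0.0734]
ee_rot: [3.141, -0.002, -2.769]
force: [0.1, 1.0, 0.5]
width: 0.05
```

Call:
apply_moves(moves=[[0,0,0,0],[0,0,0,0],[0,0,0,0],[0,0,0,0],[0,0,0,0]], jaw=10, squeeze=12)

```text
t: 3.9
eef_pos: [0.5505, -0.0985, 0.0749]
ee_rot: [3.142, -0.0, -2.771]
force: [-0.7, -0.5, 0.9]
width: 0.0168
```

Call:
apply_moves(moves=[[0,0,0,0],[0,0,4,0],[0,0,0,0]], jaw=26)

```text
t: 4.2
eef_pos: [0.5505, -0.0985, 0.07]
ee_rot: [3.141, -0.001, -2.771]
force: [0.6, -0.1, -1.2]
width: 0.0258
```

Call:
apply_moves(moves=[[0,0,0,0],[0,0,0,0],[0,0,0,0],[0,0,0,0]], jaw=10, squeeze=12)

```text
t: 4.6
eef_pos: [0.5505, -0.0985, 0.0705]
ee_rot: [3.141, -0.0, -2.771]
force: [-0.7, -1.0, 0.7]
width: 0.0168
```

```bash
python3 - <<'E'
from h import *
s=arm.get_state(); print(s['eef_pos'],s['width'],s['force'])
grab('side','s2'); crop('s2',290,120,400,210,7)
s=arm.get_state(); print(s['eef_pos'],s['width'],s['force'])
E
```

```text
[ 0.55053182 -0.09845109  0.07048607] 0.016771865069932605 [-0.74072588 -0.9600461   0.69157561]
[ 0.55051494 -0.09846295  0.07048781] 0.016745853229836637 [-1.19554806  0.39222009  1.01487416]
```

View pics/s2_c290_120.png

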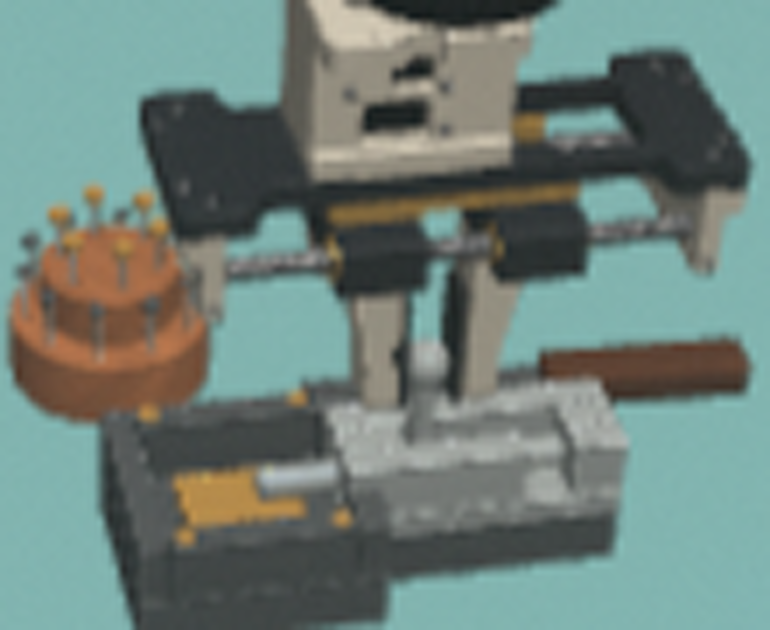

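```bash
python3 - <<'E'
from fit import *
ci=load('s2')[2]
print(proj(ci,[.5496,-.0977,.0834]),proj(ci,[.5505,-.0985,.0834]),'tcp',proj(ci,[.5505,-.0985,.0705]))
im,P=cloud('s2')
for v in range(162,182,2): print(v,[tuple((P[v,u]*1000).round().tolist()) for u in range(340,362,3)])
E
```

```text
(np.float64(349.4199218488338), np.float64(171.36462825133174)) (np.float64(349.09962191072873), np.float64(171.13664035970234)) tcp (np.float64(348.7780833705687), np.float64(175.3227868922071))
162 [(569.0, -48.0, 142.0), (562.0, -51.0, 141.0), (556.0, -56.0, 139.0), (566.0, -259.0, 0.0), (557.0, -261.0, -0.0), (538.0, -97.0, 114.0), (530.0, -92.0, 118.0), (523.0, -97.0, 116.0)]
164 [(572.0, -83.0, 113.0), (565.0, -78.0, 117.0), (558.0, -81.0, 116.0), (565.0, -254.0, -3.0), (556.0, -252.0, -1.0), (537.0, -92.0, 111.0), (530.0, -94.0, 111.0), (523.0, -96.0, 110.0)]
166 [(573.0, -90.0, 102.0), (565.0, -79.0, 111.0), (558.0, -82.0, 109.0), (563.0, -241.0, -1.0), (555.0, -241.0, -0.0), (537.0, -92.0, 106.0), (529.0, -91.0, 107.0), (522.0, -95.0, 105.0)]
168 [(573.0, -94.0, 93.0), (564.0, -79.0, 104.0), (557.0, -82.0, 103.0), (562.0, -229.0, 0.0), (554.0, -235.0, -3.0), (536.0, -92.0, 99.0), (529.0, -91.0, 101.0), (522.0, -94.0, 100.0)]
170 [(573.0, -98.0, 84.0), (564.0, -79.0, 99.0), (558.0, -90.0, 92.0), (550.0, -91.0, 92.0), (543.0, -95.0, 90.0), (536.0, -92.0, 93.0), (529.0, -93.0, 
[... 248 characters left out ...]
79.0, 87.0), (556.0, -84.0, 84.0), (549.0, -86.0, 84.0), (542.0, -91.0, 81.0), (535.0, -93.0, 81.0), (528.0, -95.0, 80.0), (525.0, -193.0, 10.0)]
176 [(580.0, -168.0, 14.0), (563.0, -79.0, 81.0), (556.0, -83.0, 79.0), (549.0, -92.0, 73.0), (542.0, -96.0, 71.0), (534.0, -92.0, 75.0), (527.0, -93.0, 76.0), (521.0, -127.0, 52.0)]
178 [(573.0, -105.0, 54.0), (563.0, -79.0, 75.0), (556.0, -87.0, 70.0), (549.0, -92.0, 67.0), (543.0, -111.0, 54.0), (535.0, -112.0, 54.0), (528.0, -113.0, 55.0), (520.0, -118.0, 52.0)]
180 [(572.0, -97.0, 53.0), (564.0, -101.0, 52.0), (557.0, -99.0, 54.0), (548.0, -90.0, 62.0), (542.0, -107.0, 51.0), (535.0, -110.0, 49.0), (527.0, -112.0, 49.0), (520.0, -114.0, 49.0)]
```

The ball is held: the side depth shows both pads flanking it at y≈0 in the holder frame. Now I draw it back.

Call:
apply_moves(moves=[[4,0,0,0],[8,0,0,0],[9,0,0,0],[9,0,0,0],[0,0,0,0]], squeeze=20)

```text
t: 5.15
eef_pos: [0.5211, -0.1098, 0.0706]
ee_rot: [3.141, -0.001, -2.771]
force: [-0.0, 0.1, -1.7]
width: 0.0163
```

Call:
apply_moves(moves=[[7,0,0,0],[6,0,0,0],[0,0,0,0],[0,0,0,0]])

```text
t: 5.55
eef_pos: [0.5106, -0.1141, 0.0706]
ee_rot: [-3.142, 0.0, -2.771]
force: [0.2, 0.3, -1.0]
width: 0.0161
```

```bash
python3 - <<'E'
from h import *
s=arm.get_state(); p=s['eef_pos']; print(p,s['width'],s['force'])
c,si=np.cos(.3765),np.sin(.3765); d=p[:2]-[.6116,-.0733]; print('in holder',c*d[0]+si*d[1],-si*d[0]+c*d[1])
grab('side','s3'); crop('s3',290,120,400,210,7)
E
```

```text
[ 0.51063291 -0.11408103  0.07064078] 0.016143225439086334 [ 0.16651447  0.34062583 -1.0479469 ]
in holder -0.10888894399055404 -0.0008022531581011114
```

View pics/s3_c290_120.png

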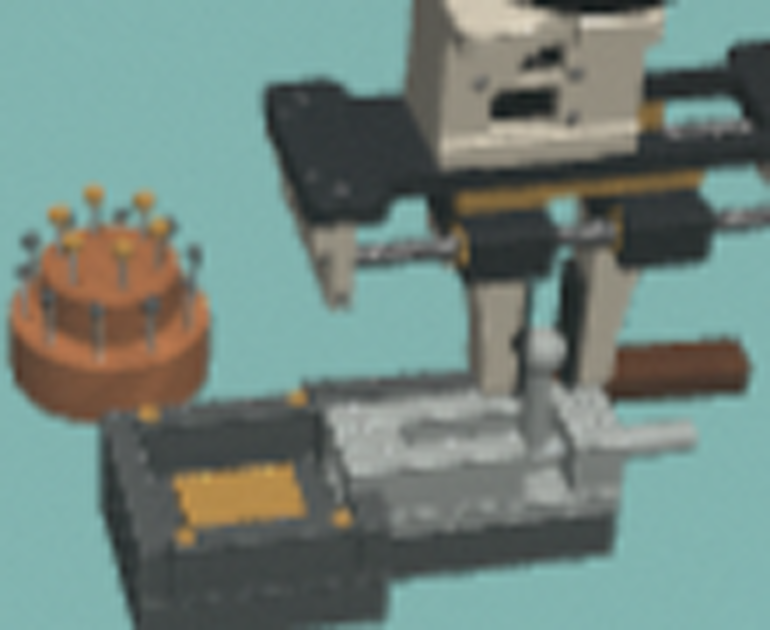

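Side view: the pin is drawn back, the ball is in the fingers at crop (545,345), the rod tail is out at (690,437) and the recess is clear. Now I lay the handle over along its arc.

Call:
apply_moves(moves=[[0,4,0,0],[0,4,1,0],[0,8,2,0],[0,7,3,0],[0,7,5,0]], squeeze=15)

```text
t: 6.1
eef_pos: [0.4999, -0.0853, 0.0595]
ee_rot: [-3.141, 0.001, -2.77]
force: [0.3, -0.8, -0.8]
width: 0.0165
```

```bash
python3 - <<'E'
from h import *
s=arm.get_state(); p=s['eef_pos']; print(p,s['width'],s['force'])
c,si=np.cos(.3765),np.sin(.3765); d=p[:2]-[.6116,-.0733]; print('in holder',c*d[0]+si*d[1],-si*d[0]+c*d[1])
grab('side','s4'); crop('s4',290,120,400,210,7)
E
```

```text
[ 0.49989801 -0.08525636  0.05950079] 0.01649564831535219 [ 0.28352995 -0.82011384 -0.83035456]
in holder -0.10827403571178192 0.02995033314756201
```

View pics/s4_c290_120.png

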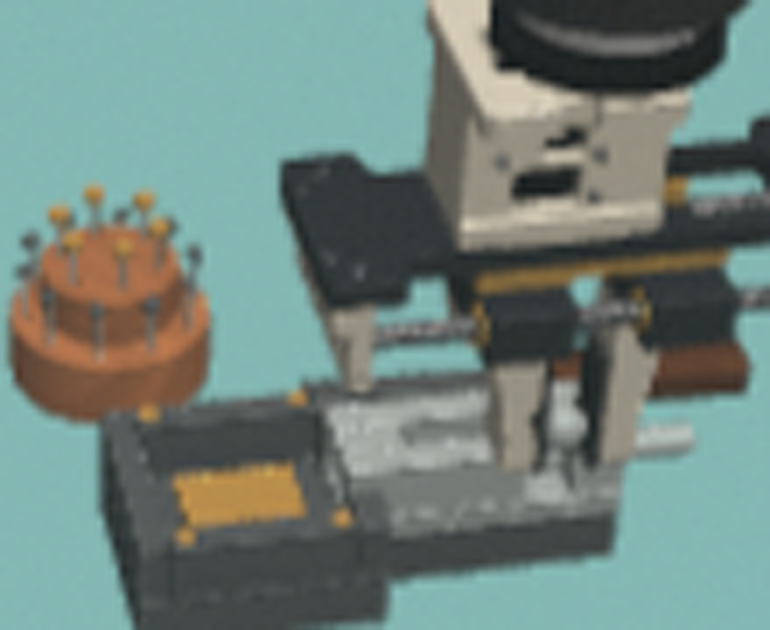

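Side view: the ball at crop (565,425) is laid about 40° toward +y, with both fingers clear of the cheek. I continue.

Call:
apply_moves(moves=[[0,5,5,0],[0,5,7,0],[0,3,7,0],[0,2,8,0],[0,1,8,0]])

```text
t: 6.65
eef_pos: [0.4938, -0.071, 0.0237]
ee_rot: [3.142, -0.0, -2.77]
force: [0.6, 0.1, 1.1]
width: 0.0165
```

Call:
apply_moves(moves=[[0,0,2,0],[0,0,0,0],[0,0,0,0]])

```text
t: 6.95
eef_pos: [0.4937, -0.0714, 0.0224]
ee_rot: [3.141, -0.001, -2.771]
force: [-1.3, -0.0, 0.6]
width: 0.0165
```

```bash
python3 - <<'E'
from h import *
s=arm.get_state(); p=s['eef_pos']; print(p,s['width'],s['force'])
c,si=np.cos(.3765),np.sin(.3765); d=p[:2]-[.6116,-.0733]; print('in holder',c*d[0]+si*d[1],-si*d[0]+c*d[1])
grab('side','s5'); crop('s5',290,120,400,210,7)
E
```

```text
[ 0.49373347 -0.07135512  0.02241945] 0.016526678761678945 [-1.25129648e+00 -1.09703560e-03  6.25458763e-01]
in holder -0.10889575056984306 0.04514439179451005
```

View pics/s5_c290_120.png

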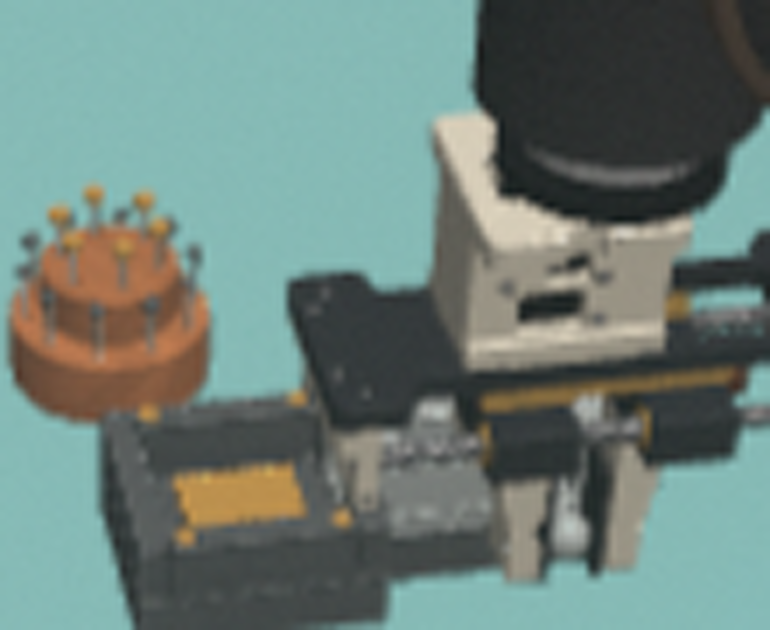

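Side view: the ball is down at crop (570,530), beside the sleeve at +y. I release and lift.

Call:
apply_moves(moves=[[0,0,0,0],[0,0,0,0],[0,0,0,0],[0,0,0,0]], jaw=40)

```text
t: 7.4
eef_pos: [0.4942, -0.0711, 0.0227]
ee_rot: [-3.142, 0.0, -2.771]
force: [0.2, -0.0, -0.5]
width: 0.0386
```

Call:
apply_moves(moves=[[0,0,-10,0],[0,0,-30,0],[0,0,-40,0],[0,0,-40,0],[0,0,-10,0]])

```text
t: 7.9
eef_pos: [0.4965, -0.071, 0.1579]
ee_rot: [-3.139, 0.007, -2.77]
force: [0.2, -0.3, 0.5]
width: 0.0398
```

```bash
python3 - <<'E'
from h import *
grab('side','s6'); crop('s6',290,120,400,210,7)
E
# pose over ridge stake: stake (0.5175,.194) yaw 1.675
python3 plan.py .53 .03 .2 -2.765;python3 plan.py .5175 .194 .15 -3.037
```

```text
pose [ 0.4963 -0.0709  0.1575] -2.7699 F [0.9 0.3 1.6] w 0.04 t 7.95 tilt [-3.1397  0.0074 -2.7699]
[[-22.7, 27.3, -14.2, -0.002], [-22.7, 27.2, -14.2, -0.002], [-22.8, 27.2, -14.2, -0.002]]
pose [ 0.4963 -0.0709  0.1575] -2.7699 F [0.9 0.3 1.6] w 0.04 t 7.95 tilt [-3.1397  0.0074 -2.7699]
[[-19.3, 39.9, 1.3, 0.045], [-17.5, 40.7, 1.3, 0.045], [-15.7, 41.4, 1.3, 0.045], [-13.8, 42.1, 1.3, 0.045], [-12.0, 42.6, 1.3, 0.045]]
[[-10.0, 43.1, 1.3, 0.045]]
```

View pics/s6_c290_120.png

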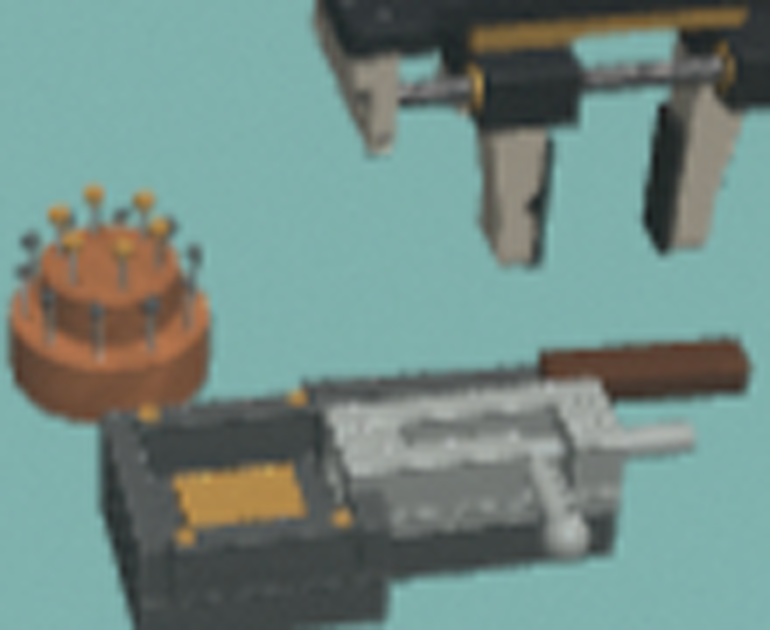

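Side view: the pin is parked, with the ball at crop (568,530) and the stem lying in the notch. I take one wrist view of it to calibrate, because the ball's position along holder x is known from the jaws.

Call:
apply_moves(moves=[[-23,27,-14,0],[-23,27,-14,0],[-23,27,-14,0],[0,0,0,0],[0,0,0,0]], jaw=60)

```text
t: 8.45
eef_pos: [0.5286, 0.03, 0.194]
ee_rot: [3.141, -0.001, -2.769]
force: [-0.4, 0.1, -0.5]
width: 0.0599
```

```bash
python3 - <<'E'
from fit import *
s=arm.get_state(); print(s['eef_pos'],s['ee_rot'],s['force'])
im,d,ci=grab('wrist','w3')
print(proj(ci,[.6116,-.0733,.046]),proj(ci,[.4937,-.0714,.036]),proj(ci,[.5175,.194,.06]))
E
```

```text
[0.52859372 0.02999724 0.19402018] [ 3.14128441e+00 -9.10744849e-04 -2.76924330e+00] [-0.43469481  0.13738329 -0.49684999]
(np.float64(275.6751573789667), np.float64(40.009244605092306)) (np.float64(397.2476874289114), np.float64(93.80989137975507)) (np.float64(275.65472075303023), np.float64(329.5505380516361))
```

View pics/w3.png

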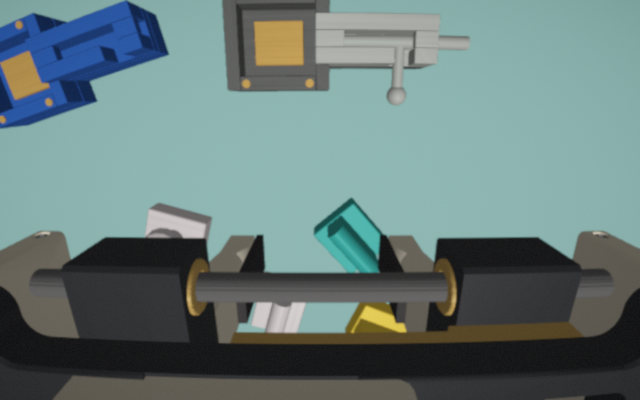

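Wrist view: the parked ball is at (397,96) and was predicted at (397,94), so the camera bias along jaw x is near zero. The recess at (276,42) is clear.

```bash
python3 - <<'E'
from fit import *
im,P=cloud('w3')
K=P[86:107,386:409].reshape(-1,3); K=K[K[:,2]>.03]; K=K[np.isfinite(K[:,0])]
def res(v): return (np.linalg.norm(K-v,axis=1)-.009)*1000
r=least_squares(res,K.mean(0)-[0,0,.006],loss='cauchy'); print('ball',r.x.round(4),len(K),np.median(abs(r.fun)))
Q=pts('w3',(220,0,441,95),.006,.058)
for dz in (True,False):
    x,rr=fit(Q,sdf_holder,[.61,-.075,.37]+([0] if dz else []),dz); print(len(Q),x.round(4),rr)
c,s=np.cos(x[2]),np.sin(x[2])
for b in (r.x,np.array([.4937,-.0714,0])):
    d=b[:2]-x[:2]; print('in holder',c*d[0]+s*d[1],-s*d[0]+c*d[1])
# rect of rim/sleeve edges: colour-independent check via top plane 54
T=Q[abs(Q[:,2]-.0535)<.002]; print(cv2.minAreaRect((T[:,:2]*1000).astype(np.float32)))
E
python3 plan.py .5175 .194 .12 -3.037
```

```text
ball [ 0.4941 -0.0701  0.0346] 313 0.3659685767543642
15880 [ 6.114e-01 -7.370e-02  3.735e-01  2.000e-04] 0.6592407035221279
15880 [ 0.6114 -0.0737  0.3737] 0.6619518881693168
in holder -0.10786398959261538 0.04612652542341428
in holder -0.10874483388251761 0.04508931784547515
((531.3009643554688, -105.21890258789062), (103.64250183105469, 40.841060638427734), 21.432897567749023)
pose [0.5281 0.0293 0.1937] -2.7702 F [ 0.4 -0.7  0. ] w 0.06 t 8.5 tilt [ 3.1413e+00 -1.7000e-03 -2.7702e+00]
[[-10.0, 31.5, 14.7, 0.053], [-8.3, 32.0, 14.7, 0.053], [-6.6, 32.4, 14.7, 0.053], [-4.8, 32.7, 14.7, 0.053], [-3.1, 32.9, 14.7, 0.053]]
```

Call:
apply_moves(moves=[[-10,31,14,0.053],[-8,32,14,0.053],[-7,32,14,0.053],[-5,33,14,0.053],[-3,33,14,0.053]], jaw=46)

```text
t: 9.0
eef_pos: [0.5179, 0.1936, 0.1233]
ee_rot: [-3.141, -0.001, -3.039]
force: [0.3, -0.1, -0.1]
width: 0.0457
```

Call:
apply_moves(moves=[[0,0,0,0],[0,0,0,0]])

```text
t: 9.2
eef_pos: [0.5179, 0.1931, 0.1235]
ee_rot: [-3.14, -0.002, -3.035]
force: [0.7, -0.2, -1.1]
width: 0.0461
```

```bash
python3 plan.py .5175 .194 .029 -3.04; python3 - <<'E'
from h import *
grab('side','s7'); crop('s7',300,190,420,320,4)
E
```

```text
pose [0.5179 0.1931 0.1235] -3.0348 F [ 0.7 -0.2 -1.1] w 0.0461 t 9.2 tilt [-3.1402e+00 -2.2000e-03 -3.0348e+00]
[[0.1, 0.3, 31.5, 0.002], [0.1, 0.3, 31.5, 0.002], [0.1, 0.3, 31.5, 0.002]]
```

View pics/s7_c300_190.png

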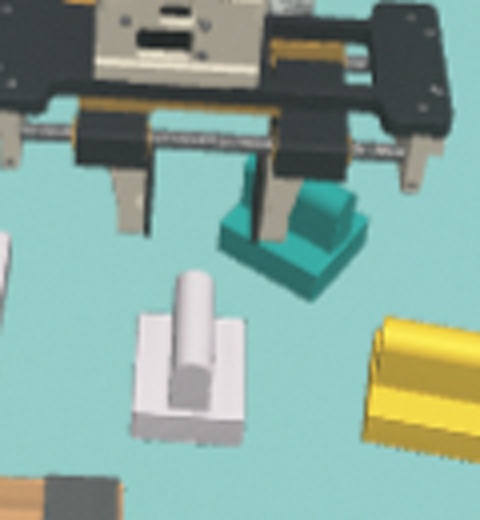

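Side view: the fingers hang centred over the silver ridge, crop (195,340), and clear of the turquoise one. I descend.

Call:
apply_moves(moves=[[0,1,30,0],[0,0,35,0],[0,0,22,0],[0,0,7,0],[0,0,0,0]])

```text
t: 9.75
eef_pos: [0.5185, 0.1936, 0.0302]
ee_rot: [-3.141, -0.001, -3.037]
force: [-0.3, -0.5, 0.2]
width: 0.0455
```

Call:
apply_moves(moves=[[0,0,0,0],[0,0,0,0],[0,0,0,0],[0,0,0,0],[0,0,0,0]], jaw=10, squeeze=40)

```text
t: 10.25
eef_pos: [0.5184, 0.1949, 0.0313]
ee_rot: [3.142, 0.0, -3.035]
force: [-2.8, -0.6, 6.7]
width: 0.0199
```

Call:
apply_moves(moves=[[0,0,-5,0],[0,0,-20,0],[0,0,-35,0],[0,0,-40,0],[0,0,-10,0]])

```text
t: 10.75
eef_pos: [0.5207, 0.1961, 0.1451]
ee_rot: [3.139, 0.006, -3.035]
force: [0.6, 0.0, -3.1]
width: 0.0199
```

```bash
python3 plan.py .5 .0 .15 1.945; python3 - <<'E'
from h import *
grab('side','s8'); crop('s8',280,150,420,320,4)
E
```

```text
pose [0.5207 0.1961 0.1451] -3.0347 F [ 0.6  0.  -3.1] w 0.0199 t 10.75 tilt [ 3.1387  0.0061 -3.0347]
[[4.6, -21.4, -0.5, 0.145], [1.5, -21.9, -0.5, 0.145], [-1.7, -21.8, -0.5, 0.145], [-4.8, -21.4, -0.5, 0.145], [-7.9, -20.5, -0.5, 0.145]]
[[-10.7, -19.1, -0.5, 0.145], [-13.4, -17.4, -0.5, 0.145], [-15.8, -15.2, -0.5, 0.145], [-17.8, -12.8, -0.5, 0.145]]
```

View pics/s8_c280_150.png

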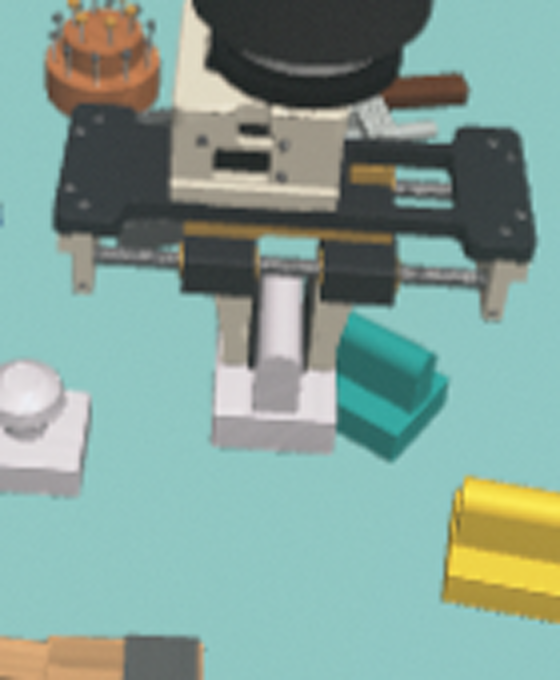

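Side view: the ridge stake is lifted level between the fingers, crop (278,390), and nothing else is disturbed. Next I look at the recess from the insertion yaw.

```bash
python3 plan.py .689 -.043 .2 1.946
```

```text
pose [0.5204 0.1961 0.1448] -3.035 F [ 0.1  1.2 -1.8] w 0.0198 t 10.8 tilt [ 3.1385  0.0058 -3.035 ]
[[-15.8, -28.4, -6.1, 0.145], [-19.7, -25.8, -6.1, 0.145], [-23.3, -22.7, -6.1, 0.145], [-26.3, -19.1, -6.1, 0.145], [-28.8, -15.1, -6.1, 0.145]]
[[-30.7, -10.8, -6.1, 0.145], [-31.9, -6.3, -6.1, 0.145], [-32.5, -1.6, -6.1, 0.145], [-32.4, 3.1, -6.1, 0.145]]
```

Call:
apply_moves(moves=[[-16,-28,-12,0.145],[-20,-26,-12,0.145],[-23,-23,-12,0.145],[-26,-19,-10,0.145],[-29,-15,-6,0.145]])

```text
t: 11.3
eef_pos: [0.6124, 0.0611, 0.1917]
ee_rot: [-3.141, -0.001, 2.517]
force: [0.6, 1.0, -3.0]
width: 0.0194
```

Call:
apply_moves(moves=[[-31,-11,-3,0.145],[-32,-6,0,0.145],[-33,-2,0,0.145],[-32,3,0,0.145],[0,0,0,0]])

```text
t: 11.8
eef_pos: [0.6878, -0.0479, 0.1925]
ee_rot: [-3.138, -0.0, 1.935]
force: [-0.6, 0.6, -2.6]
width: 0.0195
```

Call:
apply_moves(moves=[[0,0,0,0],[0,0,0,0]])

```text
t: 12.0
eef_pos: [0.6864, -0.0444, 0.1942]
ee_rot: [-3.14, -0.001, 1.944]
force: [0.2, -0.5, -1.9]
width: 0.0197
```

```bash
python3 - <<'E'
from fit import *
s=arm.get_state(); print(s['eef_pos'],s['ee_rot'],s['force'])
im,d,ci=grab('wrist','w4')
s=arm.get_state(); print(s['eef_pos'],s['ee_rot'],s['force'])
print(proj(ci,[.6114,-.0735,.046]),proj(ci,[.4937,-.0714,.036]))
E
```

```text
[ 0.68639538 -0.04439224  0.19418456] [-3.13968859e+00 -8.50542362e-04  1.94379369e+00] [ 0.17852708 -0.4514588  -1.89596763]
[ 0.68654887 -0.04412607  0.19474215] [-3.14042197e+00 -5.22902530e-04  1.94417199e+00] [ 0.56692773 -0.27046664 -3.00279536]
(np.float64(321.2871224707823), np.float64(94.07595811461744)) (np.float64(373.6660788773608), np.float64(-36.189013836601106))
```

View pics/w4.png

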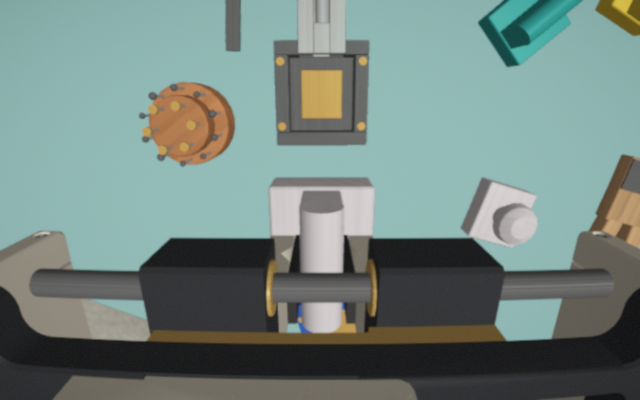

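Wrist view: the recess is at (322,94), square in view, and the held stake's foot edge spans (272–373, 178). The burr stand is at (190,122) and the dome at (505,215). I fit both poses in the same frame, so the camera bias cancels.

```bash
cat > rel.py <<'E'
from fit import *
from scipy.spatial.transform import Rotation as Rn
def stakefit(tag,b,x0,zlo,zhi):
    im,P=cloud(tag); Q=P[b[1]:b[3],b[0]:b[2]].reshape(-1,3); Q=Q[np.isfinite(Q[:,2])&(Q[:,2]>zlo)&(Q[:,2]<zhi)]
    def res(v):
        p=Rn.from_euler('zyx',[v[2],v[4],v[5]]).inv().apply(Q-np.array([v[0],v[1],v[3]])); return sdf_ridge(p)*1000
    r=least_squares(res,x0,loss='cauchy',f_scale=1.0,x_scale=[.001,.001,.01,.001,.01,.01]); return r.x,np.median(abs(r.fun)),len(Q)
E
python3 - <<'E'
from rel import *
Q=pts('w4',(270,35,372,150),.006,.058)
for dz in (True,False):
    x,rr=fit(Q,sdf_holder,[.61,-.075,.37]+([0] if dz else []),dz); print(len(Q),x.round(4),rr)
    ci=load('w4')[2]
T=np.array([.6865,-.0442,.1945]);
for y0 in (.375,):
  for b in ((268,172,378,270),(268,172,378,330)):
    v,m,n=stakefit('w4',b,[T[0],T[1],y0,T[2]-.031,0,0],.15,.235); print(v.round(4),m,n)
    d=v[:2]-T[:2]; c,s=np.cos(.375),np.sin(.375); print('stake rel TCP in holder axes',c*d[0]+s*d[1],-s*d[0]+c*d[1],'z',v[3]-T[2])
    d=v[:2]-x[:2]; print('stake rel holder',c*d[0]+s*d[1],-s*d[0]+c*d[1])
crop('w4',255,20,390,340,2)
E
```

```text
9909 [ 6.117e-01 -7.360e-02  3.747e-01  3.000e-04] 0.6902321156132609
9909 [ 0.6117 -0.0736  0.3741] 0.6905323884139752
[ 0.6861 -0.0445  0.3718  0.163   0.0022  0.0012] 0.349997864326922 9143
stake rel TCP in holder axes -0.0004503347397708333 -0.00012282099484317444 z -0.03150891372266024
stake rel holder 0.0799429575467073 -0.00016188803451426537
[ 0.6861 -0.0445  0.3696  0.163   0.0032  0.0009] 0.34963040704158366 10468
stake rel TCP in holder axes -0.00047699448516424993 -0.00017182369823079294 z -0.03153025132886017
stake rel holder 0.07991629780131389 -0.00021089073790188373
```

Call:
apply_moves(moves=[[0,-30,0,-0.003],[0,-30,10,0],[0,-20,20,0],[0,0,35,0],[0,0,20,0]])

```text
t: 12.55
eef_pos: [0.6109, -0.0733, 0.1093]
ee_rot: [-3.141, -0.001, 1.947]
force: [0.7, 0.8, -4.1]
width: 0.0197
```

Call:
apply_moves(moves=[[0,0,15,0],[0,0,0,0],[0,0,0,0],[0,0,0,0]])

```text
t: 12.95
eef_pos: [0.6135, -0.0735, 0.0969]
ee_rot: [3.14, 0.001, 1.947]
force: [0.0, 0.2, -2.7]
width: 0.0195
```

```bash
python3 plan.py .6121 -.0733 .087 1.9455; python3 plan.py .6121 -.0733 .087 1.9455|head -1;python3 - <<'E'
from h import *
grab('wrist','w5');grab('side','s9'); crop('s9',280,120,400,220,6)
E
```

```text
pose [ 0.6135 -0.0735  0.0969] 1.9467 F [ 0.   0.2 -2.7] w 0.0195 t 12.95 tilt [3.1396e+00 6.0000e-04 1.9467e+00]
[[0.7, -1.3, 9.9, 0.001]]
pose [ 0.6135 -0.0735  0.0969] 1.9467 F [ 0.   0.2 -2.7] w 0.0195 t 12.95 tilt [3.1396e+00 6.0000e-04 1.9467e+00]
```

View pics/w5.png

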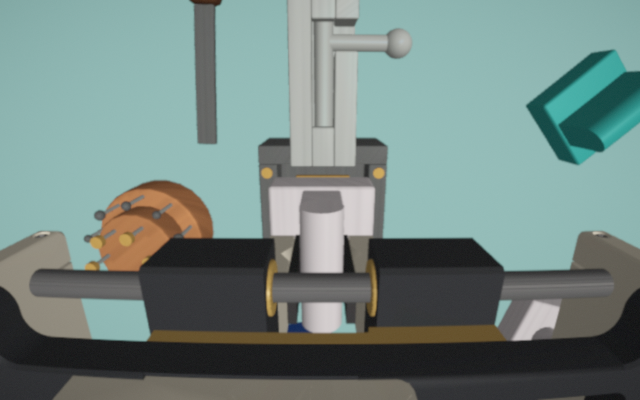

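View pics/s9_c280_120.png

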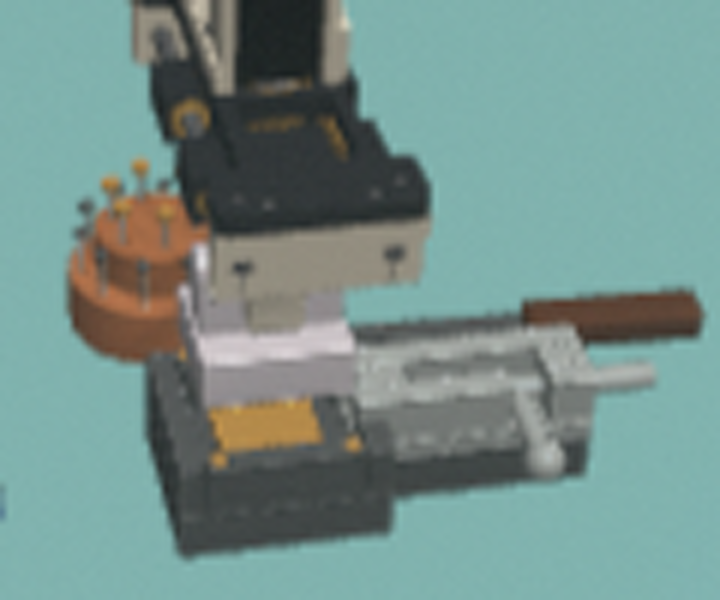

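```bash
python3 - <<'E'
from rel import *
im,P=cloud('w5')
Q=P[0:178,255:390].reshape(-1,3); Q=Q[np.isfinite(Q[:,2])&(Q[:,2]>.006)&(Q[:,2]<.058)]
d=Q[:,:2]-[.6117,-.0736]; c,s=np.cos(.3745),np.sin(.3745); xh=c*d[:,0]+s*d[:,1]; yh=-s*d[:,0]+c*d[:,1]
Q=Q[(abs(yh)<.05)&~((yh>.021)&(xh<-.05))&~((abs(yh)<.0066)&(xh<-.057))]
x,rr=fit(Q,sdf_holder,[.6117,-.0736,.3745,0],True); print(len(Q),x.round(4),rr)
T=np.array([.6135,-.0735,.0969])
v,m,n=stakefit('w5',(262,174,384,240),[T[0],T[1],.375,T[2]-.031,0,0],.055,.14); print(v.round(4),m,n)
d=v[:2]-x[:2]; print('stake rel holder fit',c*d[0]+s*d[1],-s*d[0]+c*d[1])
d=v[:2]-[.6117,-.0736]; print('stake rel holder w4',c*d[0]+s*d[1],-s*d[0]+c*d[1])
d=v[:2]-T[:2]; print('stake rel TCP',c*d[0]+s*d[1],-s*d[0]+c*d[1],v[3]-T[2])
E
python3 plan.py .6121 -.0733 .087 1.9455
```

```text
11594 [ 6.115e-01 -7.340e-02  3.769e-01  2.000e-04] 0.5013718842006437
[ 6.134e-01 -7.370e-02  3.746e-01  6.570e-02 -2.600e-03  3.000e-04] 0.26484383003738676 6430
stake rel holder fit 0.001649952641837351 -0.0009703894185066808
stake rel holder w4 0.0015391310099334794 -0.0006941548915664288
stake rel TCP -0.00017269286835798253 -0.00012877094263325916 -0.03118432249137512
pose [ 0.6134 -0.0737  0.0968] 1.9462 F [ 0.4  0.3 -3. ] w 0.0193 t 13.05 tilt [3.1397e+00 5.0000e-04 1.9462e+00]
[[0.9, -1.1, 9.8, 0.001]]
```

Call:
apply_moves(moves=[[1,-1.5,0,0],[0,0,8,0],[0,0,6,0],[0,0,0,0],[0,0,0,0]])

```text
t: 13.55
eef_pos: [0.6107, -0.0738, 0.0811]
ee_rot: [-3.141, -0.0, 1.946]
force: [-1.3, 0.1, -2.7]
width: 0.0199
```

```bash
python3 plan.py .6121 -.0733 .075 1.9455; python3 - <<'E'
from rel import *
grab('wrist','w6')
T=arm.get_state()['eef_pos']
v,m,n=stakefit('w6',(262,174,384,240),[T[0],T[1],.375,T[2]-.031,0,0],.05,.14); print(v.round(4),m,n)
c,s=np.cos(.3755),np.sin(.3755);d=v[:2]-[.6116,-.0735]; print('stake rel holder',c*d[0]+s*d[1],-s*d[0]+c*d[1])
crop('w6',240,120,400,260,5)
E
```

```text
pose [ 0.6107 -0.0738  0.0811] 1.9456 F [-1.3  0.1 -2.7] w 0.0199 t 13.55 tilt [-3.1406e+00 -1.0000e-04  1.9456e+00]
[[-0.1, 1.4, 6.1, 0.0]]
[ 6.103e-01 -7.380e-02  3.733e-01  4.980e-02  5.000e-03  4.000e-04] 0.27722451425461414 6628
stake rel holder -0.0013071336067721677 0.00014228150959558894
```

View pics/w6_c240_120.png

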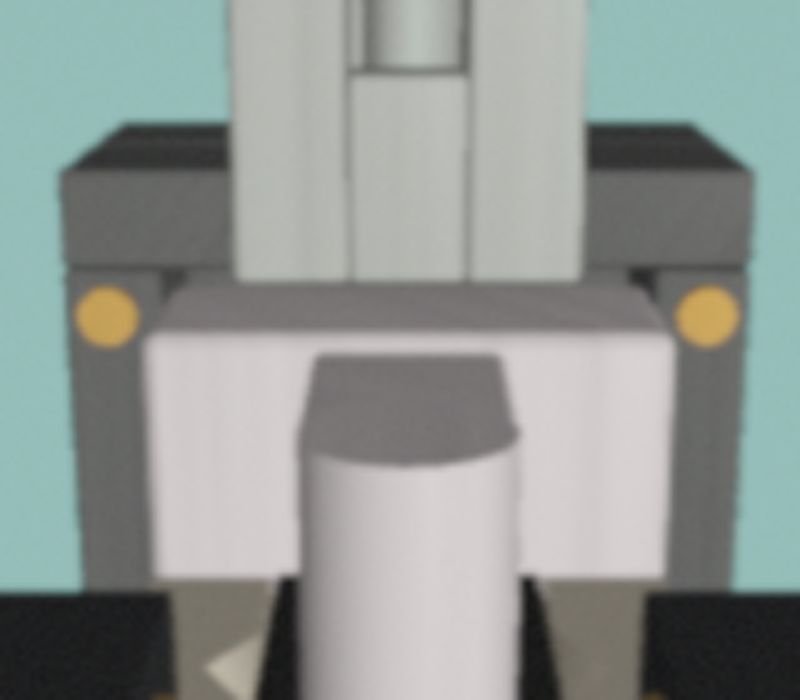

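Call:
apply_moves(moves=[[0,1.2,0,0],[0,0,0,0],[0,0,0,0]])

```text
t: 13.9
eef_pos: [0.6122, -0.0732, 0.0817]
ee_rot: [3.141, 0.0, 1.946]
force: [-0.3, -0.2, -3.3]
width: 0.02
```

```bash
cat > chk.py <<'E'
from rel import *
import sys
tag=sys.argv[1]; zlo=float(sys.argv[2])
st=arm.get_state(); T=st['eef_pos']; print(T.round(4),st['ee_rot'].round(4),st['force'].round(1),st['moment'].round(2),st['width'],st['t'])
grab('wrist',tag)
v,m,n=stakefit(tag,(262,174,384,240),[T[0],T[1],.375,T[2]-.031,0,0],zlo,zlo+.09); print(v.round(4),round(m,2),n)
c,s=np.cos(.3755),np.sin(.3755);d=v[:2]-[.6116,-.0735]; print('stake rel holder',c*d[0]+s*d[1],-s*d[0]+c*d[1])
d=T[:2]-[.6116,-.0735]; print('TCP rel holder',c*d[0]+s*d[1],-s*d[0]+c*d[1])
E
python3 chk.py w7 .05
```

```text
[ 0.6122 -0.0732  0.0817] [3.1414 0.     1.9456] [-0.3 -0.2 -3.3] [ 0.08 -0.17  0.05] 0.019974006190162454 13.9
[ 6.120e-01 -7.330e-02  3.731e-01  5.050e-02 -1.000e-04  9.000e-04] 0.27 6427
stake rel holder 0.0004389622117309507 4.857123809423662e-05
TCP rel holder 0.0006520229139127052 6.835392591426984e-05
```

Call:
apply_moves(moves=[[0,0,3,0],[0,0,3,0],[0,0,3,0],[0,0,0,0]])

```text
t: 14.35
eef_pos: [0.6116, -0.0733, 0.0718]
ee_rot: [-3.141, -0.0, 1.945]
force: [-0.1, 0.3, -2.3]
width: 0.0196
```

```bash
python3 chk.py w8 .045
```

```text
[ 0.6116 -0.0733  0.0718] [-3.1405e+00 -3.0000e-04  1.9455e+00] [-0.1  0.3 -2.3] [ 0.1  -0.13  0.03] 0.019649962096070787 14.35
[ 0.611  -0.073   0.375   0.0405  0.0059  0.0027] 0.4 7784
stake rel holder -0.0003560845570720611 0.0006316514000992755
TCP rel holder 0.00012325011947962217 0.00020462614518003633
```

The stake's underside is about 5 mm below the rim with no contact force, so it is entering cleanly. I continue.

Call:
apply_moves(moves=[[0,0,3,0],[0,0,3,0],[0,0,3,0],[0,0,0,0]], squeeze=50)

```text
t: 14.8
eef_pos: [0.6117, -0.0733, 0.0629]
ee_rot: [-3.141, -0.0, 1.945]
force: [-0.3, -0.4, -3.4]
width: 0.0196
```

Call:
apply_moves(moves=[[0,0,2,0],[0,0,2,0],[0,0,2,0],[0,0,0,0]])

```text
t: 15.2
eef_pos: [0.6123, -0.0732, 0.0578]
ee_rot: [3.141, 0.0, 1.946]
force: [-2.3, 1.0, 1.8]
width: 0.0197
```

Call:
apply_moves(moves=[[0,0,2,0],[0,0,0,0],[0,0,2,0],[0,0,0,0]])

```text
t: 15.6
eef_pos: [0.6123, -0.0732, 0.0535]
ee_rot: [3.141, 0.0, 1.946]
force: [-0.2, 0.3, 2.1]
width: 0.0198
```

Call:
apply_moves(moves=[[0,0,1,0],[0,0,0,0],[0,0,1,0],[0,0,0,0]])

```text
t: 16.0
eef_pos: [0.6123, -0.0732, 0.0533]
ee_rot: [3.141, 0.001, 1.946]
force: [-6.5, 1.8, 17.0]
width: 0.0196
```

```bash
python3 chk.py w9 .035
```

```text
[ 0.6123 -0.0732  0.0533] [3.1409e+00 6.0000e-04 1.9462e+00] [-6.5  1.8 17. ] [ 0.88  2.3  -0.04] 0.019579565223277022 16.0
[ 0.6115 -0.0729  0.3821  0.022   0.0057  0.0022] 0.56 7967
stake rel holder 0.00011153755990306948 0.0005992607554008927
TCP rel holder 0.0007598886338828539 -1.822671866243399e-05
```

The force rose to about 20 N with no further travel and the fit gives the underside at z=0.022, which is the hard floor. One more small press, then I release.

Call:
apply_moves(moves=[[0,0,1,0],[0,0,0,0],[0,0,-1,0],[0,0,-1,0],[0,0,0,0]])

```text
t: 16.55
eef_pos: [0.6123, -0.0732, 0.0533]
ee_rot: [3.141, 0.0, 1.946]
force: [-3.4, 2.0, 9.6]
width: 0.0198
```

Call:
apply_moves(moves=[[0,0,0,0],[0,0,0,0],[0,0,0,0],[0,0,0,0]], jaw=44)

```text
t: 16.95
eef_pos: [0.612, -0.0732, 0.0521]
ee_rot: [-3.141, -0.0, 1.946]
force: [-0.2, 0.6, 0.3]
width: 0.0425
```

Call:
apply_moves(moves=[[0,0,-5,0],[0,0,-15,0],[0,0,-30,0],[0,0,-40,0],[0,0,-30,0]])

```text
t: 17.45
eef_pos: [0.6126, -0.0733, 0.1752]
ee_rot: [3.14, 0.001, 1.946]
force: [0.9, -0.1, -0.5]
width: 0.0442
```

Call:
apply_moves(moves=[[0,40,0,0],[0,40,-10,0],[0,0,0,0],[0,0,0,0]])

```text
t: 17.85
eef_pos: [0.6869, -0.0435, 0.1822]
ee_rot: [-3.141, -0.0, 1.946]
force: [0.9, 0.2, -0.7]
width: 0.0439
```

```bash
python3 - <<'E'
from rel import *
st=arm.get_state(); print(st['eef_pos'],st['force'],st['t'])
im,d,ci=grab('wrist','w10'); grab('side','s10'); crop('s10',280,120,420,240,5)
print(proj(ci,[.6116,-.0735,.08]))
E
```

```text
[ 0.68690933 -0.04351173  0.18220053] [ 0.8766991   0.16406156 -0.73658961] 17.85
(np.float64(320.7846232274311), np.float64(92.03743299271169))
```

View pics/w10.png

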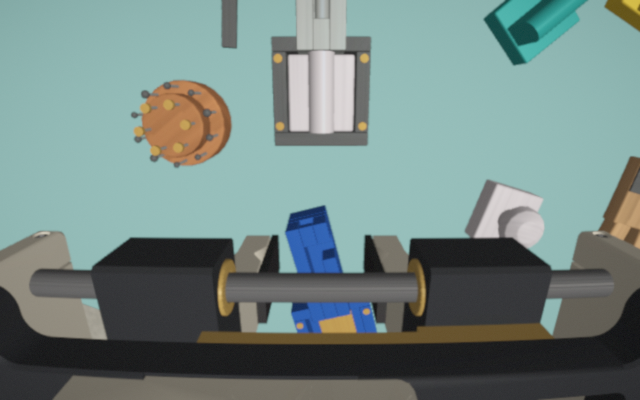

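View pics/s10_c280_120.png

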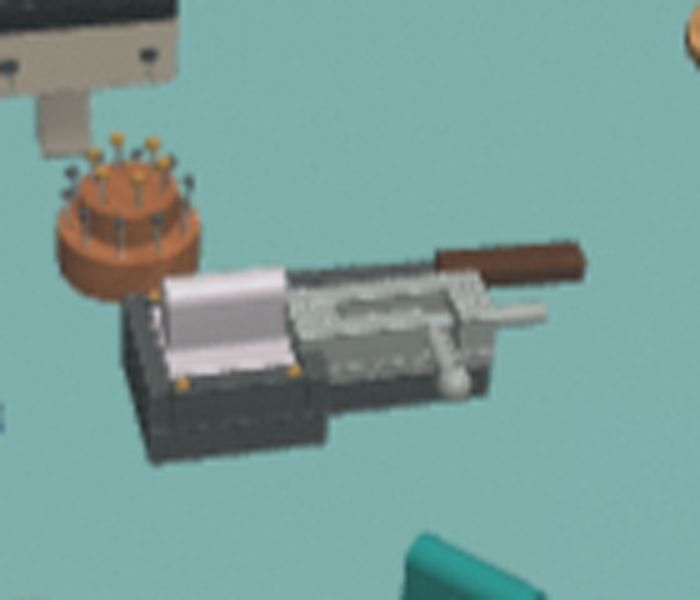

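Both views show the stake seated in the recess, wrist (322,92), and the ball still parked, side crop (455,385). I check the heights and tilt before handing in.

```bash
python3 - <<'E'
from rel import *
v,m,n=stakefit('w10',(286,48,358,136),[.6116,-.0735,.375,.022,0,0],.044,.1); print('stake',v.round(4),round(m,2),n)
c,s=np.cos(.3755),np.sin(.3755);d=v[:2]-[.6116,-.0735]; print('rel holder',c*d[0]+s*d[1],-s*d[0]+c*d[1])
im,P=cloud('w10'); Q=P[45:140,270:372].reshape(-1,3); d=Q[:,:2]-[.6116,-.0735]; x=c*d[:,0]+s*d[:,1]; y=-s*d[:,0]+c*d[:,1]
foot=(abs(x)<.028)&(abs(y)>.014)&(abs(y)<.025); rim=((abs(x)<.04)&(abs(y)>.034)&(abs(y)<.039))
print('foot z',np.nanmedian(Q[foot,2]),'rim z',np.nanmedian(Q[rim,2]))
for nm,k in (('+x',x>.01),('-x',x<-.01),('+y',y>0),('-y',y<0)): print(nm,np.nanmedian(Q[foot&k,2]).round(4),np.nanmedian(Q[rim&k,2]).round(4))
im,P=cloud('s10'); K=P[188:202,362:378].reshape(-1,3)
d=K[:,:2]-[.6116,-.0735]; K=K[(-s*d[:,0]+c*d[:,1]>.036)&(K[:,2]>.02)]
def res(v): return (np.linalg.norm(K-v,axis=1)-.009)*1000
r=least_squares(res,[.494,-.071,.035],loss='cauchy'); d=r.x[:2]-[.6116,-.0735]; print('ball holder',c*d[0]+s*d[1],-s*d[0]+c*d[1],r.x[2],len(K))
E
```

```text
stake [ 0.613  -0.0724  0.3774  0.0221  0.0015  0.0024] 0.52 5856
rel holder 0.0017334902153831044 0.0004511919550086711
foot z 0.04615823038147311 rim z 0.04630082759232738
+x 0.0461 0.0463
-x 0.0461 0.0463
+y 0.0462 0.0463
-y 0.0462 0.0463
ball holder -0.11088189565279129 0.04764284811776266 0.034250625306307854 46
```

```bash
python3 - <<'E'
from station import arm
print(arm.job_done())
E
```

```text
the job is handed in; nothing more can be done
None
```

The job is handed in: the pin is parked in the side notch and the ridge stake is pressed fully home in the steel holder's recess. It took about 18 s of the 58 s allowed. The hand-in gives no verdict, so the figures below are my own last measurements.

**What I did:** I gripped the pin's ball, drew it back 43 mm and laid the handle over into the notch. I then picked up the aluminium ridge stake, aligned it with the wrist camera, and lowered it in. I pressed until the force reached about 20 N with no further travel.

**Stake (from the wrist depth image):**

| Check | Measured | Limit |
|---|---|---|
| Underside height | 22.1 mm | 19 to 24 mm |
| Foot top against rim | 46.2 mm against 46.3 mm | within 2 mm |
| Tilt | under 0.003 rad | 0.06 rad |
| Yaw error | about 0.002 rad | 0.12 rad |
| Off centre | about 1.8 mm | 6 mm |

**Pin (ball position in the holder's frame):** y was 46 to 48 mm and height about 34.5 mm. The two cameras disagree on x, at −108 mm from the wrist and −111 mm from the side, but both are inside the notch limits. That puts the tip at about −48 to −51 mm, well clear of the recess.

**Bystanders:** in the last pictures the burr stand, file, dome stake and bench pin looked undisturbed, though I did not re-measure their positions. No check failed.

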